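# Slide the graphite plate out over the quench tray

### The arm

A 6-joint arm with a two-finger parallel gripper is mounted at the origin on the work surface. World frame = base frame: x ahead of the robot, y to its left, z up, the work surface at z = 0. Lengths are in m, angles in rad, forces in N, time in s.
With the tool pointing down it reaches from about 0.25 to 0.775 m from the base axis. Payload 4 kg.
Tool frame: the origin (TCP) lies at the very end of the fingers, on their centre line; the grasp point (between the pads) lies 19 mm behind it; z points along the fingers, y is the direction in which the jaws open and shut (so a half turn about z gives the same grasp; the last joint's range is limited). The gripper opens to 94 mm and grips with 3 to 60 N. Pads are 16 mm wide; open, the fingers measure 119 mm over their backs; the gripper's body (75 mm by 177 mm) begins 78 mm behind the grasp point.
Start: joints at [-1.318, 0.087, 1.371, -0, 1.684, -0.103], TCP at [0.192, -0.516, 0.206] pointing down, gripper open.
Joint ranges: [-3.1, 3.1], [-0.76, 2.03], [0.27, 2.55], [-1.08, 4.22], [0.17, 2.65], [-2.57, 2.57]. Speed limits (rad/s): [2.79, 2.79, 3.14, 3.14, 3.14, 3.14].

### API

Orientations are given as [roll, pitch, yaw] about the fixed x, y, z axes, in that order (R = Rz(yaw) Ry(pitch) Rx(roll)).
In Python, from bench import robot, cams, models gives the robot as it stands.
- The arm moves only by the tool step_arm, never from a script. Its argument "series" is a list of rows, each a list of 5 numbers: the gripper command: -1 is shut, 1 is fully open, values between are in proportion, then the shift along the tool's x, y, z in mm, then the turn about the tool's z in degrees. A call has 1 to 20 rows; each row is the pose to reach, as a shift and turn from the pose commanded when the call began, along the tool's axes at that moment; what a row does not reach only later rows make up. A row lasts 1/8 s, in which the tool goes at most 62.5 mm and 10.7 degrees, less where a joint would pass 70% of its speed; a pose out of reach is approached as far as the arm can. A call with a gripper value outside its range is refused whole. The fingers move at their own pace and stop on an object; the grip force is fixed at half the most. Time passes only in rows, so rows that repeat a pose let the fingers close. It gives the time, the measured TCP pose, the force and the opening at its end, in the units of the state.
- robot.get_obs(): the state, without advancing time (a new reading comes with each control period).
- cams.snapshot(name): name is "scene" or "side" or "wrist"; returns a dict with "pixels" (400x640x3 uint8, red, green, blue), "fov_y" (degrees; the focal length in pixels is half the picture's height over the tangent of half this angle, whatever the lens; pixels are square), "cx", "cy" (the principal point, pixels), "R" (3x3) and "t" (3): a world point X has camera coordinates R X + t. Camera axes: x right, y down, z forward; pixel columns grow to the right and rows downward; lengths in m; the calibration is good to about 2 mm. A picture is of the moment at which its call begins. There is no depth.
- robot.close_job(): hands the job in, once; it reports no verdict.
Trained networks look in a picture, given as the dict that the camera call returned (one of the last four; its "shot" number tells which), for a name from the list of things; names that differ only in an ending like _2 or _b are one class to them, and where a whole thing is asked for, a point or a joint stands for the part that bears it (a point fixed in the world has none). Each returns a list of dicts, best first, with "p" (0 to 1); they miss things now and then, are a little off and sometimes report something else, mostly with a low value. They report only what shows in the picture. A call takes as long as a camera call. They do not tell look-alikes from the thing itself.
- models.find_in(picture, label): "position" ([x, y, z] in m, in world coordinates, good to about 4 mm: the middle of the surface that is visible of it).
- models.pinpoint(picture, label): "position" ([x, y, z] in m, in world coordinates, good to about 4 mm: a listed point, or the origin of a listed thing).
The state is a dict: "time": time; "joint_positions": joint angles; "qvel": joint speeds; "joint_torque": joint torques, N m; "tool_pos": TCP position; "ee_rot": TCP orientation; "wrist_force": force on the tool from outside, world axes, zero at the start; "wrist_torque": the same for the moment, N m; "width": finger opening in m.
Only numpy, scipy, OpenCV 4.12 (cv2) and the standard library are available. Lean on these libraries where they do the work, as an engineer would, in place of code of your own. Each camera call takes 0.05 s, during which the arm holds its last target. There are 200 camera calls.

### The job

Push the dark graphite plate with the fingertips along the raised steel ledge, towards the end where the empty metal quench tray stands, until about a third of the plate's length overhangs that end so its edge can be got at from below. Leave it lying flat with its long side against the ledge's fence. Never lift or tip the plate, and do not disturb the bottle, the cup or the wooden block.

Things in the scene. Friction and masses are not known exactly. Their poses are not given: they have to be found in the camera images.
- ledge: fixed low steel stand, flat top 170 mm (x) by 360 mm (y), 12 mm thick, its surface 80 mm above the bench. Origin: under the centre of the top, at bench height; x away from the robot (turned up to 0.25 rad), y along the ledge to the left. A fence 10 mm thick runs along the whole far side, 16 mm above the top, inner face at x = +75 mm. Near side and both ends (y = +180, -180 mm) are open
- end_left (a point): middle of the ledge top's left end edge: ledge frame (0, +180, 80) mm
- end_right (a point): middle of the ledge top's right end edge: ledge frame (0, -180, 80) mm
- plate: loose flat dark-grey graphite plate, 90 mm (its x) by 160 mm long (its y) by 8 mm thick, about 0.24 kg, lying on the ledge with its long side roughly along it, not touching the fence at the start. Origin: centre of its underside. Against the fence its centre is at x = +30 mm of the ledge; it tips off if more than half of it overhangs
- tray: fixed shallow open bright metal quench tray, empty, 200 mm by 150 mm by 45 mm high, on the bench just beyond one end of the ledge (left or right varies). Origin: centre of its underside; axes parallel to the ledge's
- crate: fixed open wooden crate with two wooden sticks in it, 180 by 140 by 55 mm high, on the bench beyond the other end of the ledge. Origin: centre of its underside
- bottle: loose clear drinking bottle with a blue cap, 64 mm diameter, 190 mm tall, standing on the bench beyond the fence. Origin: centre of its underside
- cup: loose steel cup, 68 mm diameter, 70 mm tall, standing on the bench on the robot's side of the ledge. Origin: centre of its underside
- block: loose turned dark wooden block with a short round grip on top, 68 mm diameter, 62 mm tall, standing on the bench on the robot's side of the ledge. Origin: centre of its underside
Mind the look-alikes: they are no part of the job. Several things have the shape of the plate; the one meant has the colours described above.

How it is judged:
At the end, for the whole second after the job is handed in: the plate lies flat and at rest on the ledge, overhanging the end at the tray by 38 to 68 mm (about a third of its 160 mm), its middle within 8 mm of touching the fence and its long side parallel to the fence within 0.08 rad; bottle, cup and block within 20 mm of where they stood (((y of tray in the frame of ledge above 0 m and y of plate in the frame of ledge between 0.138 and 0.168 m) or (y of tray in the frame of ledge below 0 m and y of plate in the frame of ledge between -0.168 and -0.138 m)) and x of plate in the frame of ledge above 0.022 m and angle between the y axis of plate and the y axis of ledge, either way round below 0.08 rad and angle between plate's own z axis and vertical below 0.04 rad and z of plate in the frame of ledge between 0.076 and 0.084 m and linear speed of plate below 0.01 m/s and distance of each of bottle, cup, block from where it was at the start of the episode below 0.02 m).
It fails at once if the plate is lifted off the ledge or carried (z of plate in the frame of ledge above 0.09 m).
It fails at once if the plate is tipped or falls off (angle between plate's own z axis and vertical above 0.15 rad or z of plate in the frame of ledge below 0.06 m).
It fails at once if the bottle, the cup or the block is knocked over or shoved (distance of any of bottle, cup, block from where it was at the start of the episode above 0.02 m or angle between any of bottle, cup, block's own z axis and vertical above 0.3 rad).
It also fails if it takes over 54 s, if anything falls off the work surface, if the arm or the gripper's body presses on something with over 40 N, if the wrist force passes 120 N, or if a joint passes its speed limit or range.

## Working session

There is one attempt and no reset: what is moved stays moved. The work goes in short steps, Python scripts to look and compute and a tool call to move; the robot and the scene stay as the last step left them, time stands still between calls to the robot, and variables do not carry over. Pictures are saved under pics/ and viewed, about 8 in all and at most 12, crops included, and the job is handed in when it is done.

Besides the shell and the picture viewer there is one more tool, called after "Request:" as a command line: name --pt "numbers of a row" for each row, then --argument value for the rest. step_arm: Moves the arm, as the interface text tells. Its arguments: {"type":"object","properties":{"series":{"type":"array","items":{"type":"array","items":{"type":"number"}}}},"required":["series"]}

```bash
mkdir -p pics
python3 - <<'E'
from bench import robot,cams,models
import cv2,numpy as np
o=robot.get_obs();print(o['time'],o['tool_pos'],o['ee_rot'],o['width'])
ims=[]
for n in ["scene","side"]:
    s=cams.snapshot(n);ims.append(s['pixels'])
    print(n,s['fov_y'],s['cx'],s['cy'],np.round(s['R'],4).tolist(),np.round(s['t'],4).tolist())
    cv2.imwrite(f"pics/{n}0.png",s['pixels'][:,:,::-1])
    for l in ["ledge","end_left","end_right","plate","tray","crate","bottle","cup","block"]:
        print(l,[(round(d['p'],2),np.round(d['position'],3).tolist()) for d in models.pinpoint(s,l)[:4]])
E
```

```text
0.0 [ 0.1914608  -0.51502525  0.20433672] [-3.13945532e+00 -2.46446734e-04  3.55805445e-01] 0.09376232179884718
scene 57.49470541932702 319.9333689229065 202.44695988351145 [[0.5546, 0.832, 0.014], [0.7181, -0.4701, -0.5131], [-0.4204, 0.2947, -0.8582]] [-0.3524, -0.3833, 1.0654]
ledge [(0.87, [0.537, -0.068, -0.0])]
end_left [(0.59, [0.536, 0.111, 0.08])]
end_right [(0.82, [0.543, -0.247, 0.08])]
plate [(0.71, [0.548, -0.11, 0.078]), (0.57, [0.756, 0.069, -0.001])]
tray [(0.58, [0.546, 0.219, -0.002])]
crate [(0.63, [0.575, -0.362, 0.003])]
bottle [(0.88, [0.752, -0.134, 0.002])]
cup [(0.63, [0.381, -0.214, 0.002]), (0.3, [0.545, 0.22, 0.001])]
block [(0.57, [0.356, 0.097, 0.002])]
side 56.608819611070835 319.08822840657456 198.53844340177818 [[0.8979, -0.4403, 0.0033], [-0.2969, -0.6109, -0.7339], [0.3251, 0.658, -0.6792]] [-0.5195, 0.2436, 0.6699]
ledge [(0.82, [0.543, -0.071, 0.001])]
end_left [(0.94, [0.532, 0.113, 0.08])]
end_right [(0.81, [0.55, -0.247, 0.086])]
plate [(0.95, [0.548, -0.109, 0.077]), (0.69, [0.755, 0.07, 0.002])]
tray [(0.93, [0.555, 0.22, -0.002]), (0.39, [0.377, -0.218, 0.002])]
crate [(0.79, [0.578, -0.361, -0.0])]
bottle [(0.68, [0.754, -0.136, -0.002]), (0.21, [0.36, 0.096, -0.002])]
cup [(0.57, [0.381, -0.217, 0.003])]
block [(0.96, [0.36, 0.096, 0.0]), (0.16, [0.579, -0.36, 0.002])]
```

View pics/scene0.png

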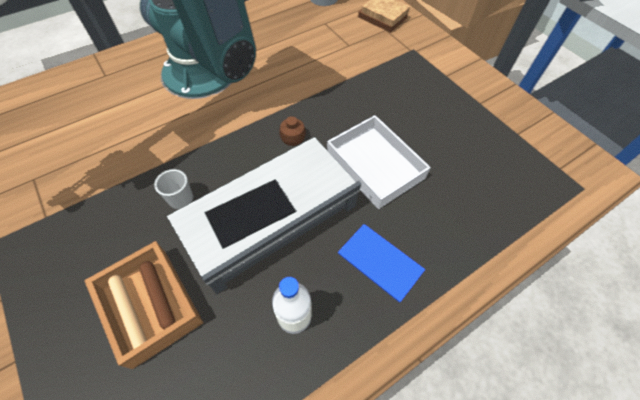

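View pics/side0.png

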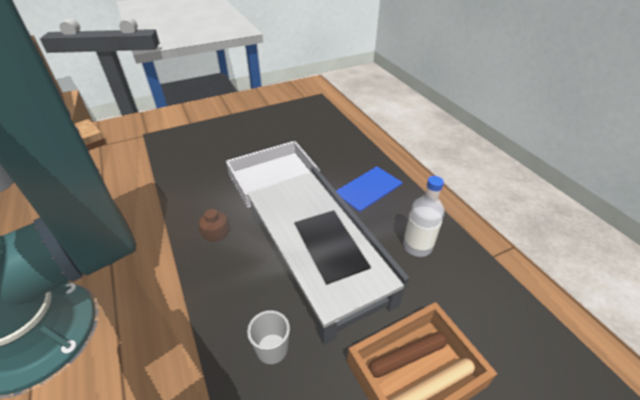

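The scene picture shows two plate-shaped things: a dark grey one on the steel ledge (scene 250,213; side 332,246) and a blue one on the bench (scene 381,262; side 369,188). The dark one on the ledge fits the description. The tray is at the left end (+y, scene 378,160) and the crate at the right. Next I'll measure the plate and ledge outlines in a rectified, enlarged crop.

```bash
cat > h.py <<'E'
import cv2,numpy as np
from bench import robot,cams,models
X0,X1,Y0,Y1,S=0.42,0.68,-0.28,0.24,1000.  # rectified: col=(x-X0)*S? rows: y
def rect(s,z):
    f=200/np.tan(np.radians(s['fov_y']/2)); K=np.array([[f,0,s['cx']],[0,f,s['cy']],[0,0,1]])
    R,t=np.array(s['R']),np.array(s['t'])
    H=K@np.c_[R[:,0],R[:,1],R[:,2]*z+t]      # (x,y,1)->pix
    A=np.array([[0,-1/S,X1],[-1/S,0,Y1],[0,0,1]]) # (col,row)->(x,y): col=(Y1-y)S,row=(X1-x)S
    return cv2.warpPerspective(s['pixels'],H@A,(int((Y1-Y0)*S),int((X1-X0)*S)),flags=cv2.WARP_INVERSE_MAP|cv2.INTER_LINEAR)
def box(mask):
    c=max(cv2.findContours(mask,cv2.RETR_EXTERNAL,cv2.CHAIN_APPROX_NONE)[0],key=cv2.contourArea)
    p=c[:,0,:]; w=np.c_[X1-p[:,1]/S,Y1-p[:,0]/S].astype(np.float32)
    (cx,cy),sz,a=cv2.minAreaRect(w*1000); q=cv2.boxPoints(((cx,cy),sz,a))
    e=q[1]-q[0] if np.linalg.norm(q[1]-q[0])>np.linalg.norm(q[2]-q[1]) else q[2]-q[1]
    e=e*np.sign(e[1]); return np.round([cx,cy],1),np.round(sz,1),round(float(np.arctan2(-e[0],e[1])),4)
E
python3 - <<'E'
from h import *
ims=[]
for n in ["scene","side"]:
    s=cams.snapshot(n)
    i=rect(s,.088);g=i.max(2); ims.append(i)
    ctr=((np.array([.24+.109,.68-.548]))*1000).astype(int)
    m=((g<75)*255).astype(np.uint8)
    m=cv2.morphologyEx(m,cv2.MORPH_OPEN,np.ones((9,9)))
    n_,lab=cv2.connectedComponents(m); pm=(lab==lab[ctr[1],ctr[0]]).astype(np.uint8)
    print(n,'plate',box(pm))
    i=rect(s,.080);g=i.min(2)
    m=((g>140)*255).astype(np.uint8); m=cv2.morphologyEx(m,cv2.MORPH_OPEN,np.ones((9,9)))
    c=max(cv2.findContours(m,cv2.RETR_EXTERNAL,cv2.CHAIN_APPROX_NONE)[0],key=cv2.contourArea)
    print('ledge',box(m))
cv2.imwrite("pics/rect0.png",np.vstack(ims)[:,:,::-1])
E
```

```text
scene plate (array([ 549.4, -111.3]), array([154.7,  88.3]), -0.0485)
ledge (array([564.,  -7.]), array([494., 228.]), -0.0)
side plate (array([550.5, -19.5]), array([519., 259.]), -0.0)
ledge (array([535. ,  -8.5]), array([192., 497.]), 0.0)
```

View pics/rect0.png

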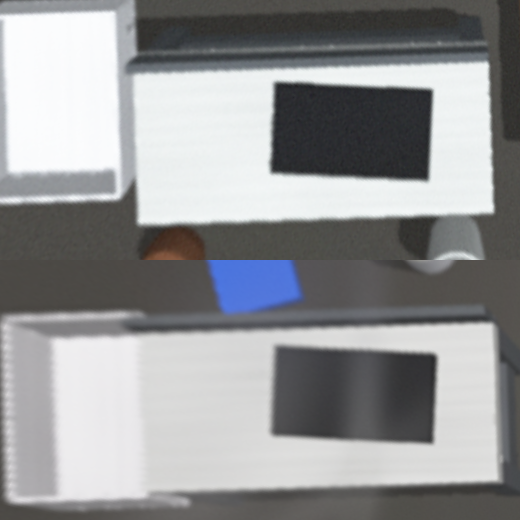

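The rectified crop confirms the dark plate: it is 155x88 mm in the measurement, against 160x90 mm given. It is turned about -0.08 rad relative to the ledge and sits clear of the fence. Next I'll fit the ledge's near edge and end, then work out the first move.

```bash
cat >> h.py <<'E'
def ledge(): return np.load('ledge.npy')   # cx,cy,theta
def l2w(xl,yl):
    cx,cy,t=ledge(); return np.array([cx+xl*np.cos(t)-yl*np.sin(t),cy+xl*np.sin(t)+yl*np.cos(t)])
def w2l(p):
    cx,cy,t=ledge(); d=np.array(p[:2])-[cx,cy]; return np.array([d[0]*np.cos(t)+d[1]*np.sin(t),-d[0]*np.sin(t)+d[1]*np.cos(t)])
def move(xl,yl,z,yawrel):
    from scipy.spatial.transform import Rotation as Ro
    o=robot.get_obs(); R=Ro.from_euler('xyz',o['ee_rot']).as_matrix()
    d=R.T@(np.r_[l2w(xl,yl),z]-o['tool_pos'])
    yaw=np.arctan2(R[1,0],R[0,0]); print('shift mm',np.round(d*1000,1),'turn',round(np.degrees(yaw-(ledge()[2]+yawrel)),2))
def state():
    o=robot.get_obs(); print('t',round(o['time'],2),'ledge xy',np.round(w2l(o['tool_pos'])*1000,1),'z',round(o['tool_pos'][2]*1000,1),'yawrel',round(o['ee_rot'][2]-ledge()[2],4),'F',np.round(o['wrist_force'],1),'w',round(o['width'],4))
E
python3 - <<'E'
from h import *
s=cams.snapshot('scene'); g=rect(s,.080).min(2).astype(float)
# near edge: per column, last bright row ; ends: per row
cols=range(170,470,5); e=[]
for c in cols:
    r=np.where(g[150:245,c]>120)[0]; e.append(150+r.max())
k,b=np.polyfit([Y1-c/S for c in cols],[X1-r/S for r in e],1); print('near edge: x=%.4f*y+%.4f resid'%(k,b),np.abs(np.polyval([k,b],[Y1-c/S for c in cols])-[X1-r/S for r in e]).max())
th=np.arctan(-k)
rows=range(90,205,5); R=np.array([[X1-r/S,Y1-(450+np.where(g[r,450:520]<120)[0].min())/S] for r in rows]); print('right end mid',R.mean(0),R[:,1].std())
v=np.array([-np.sin(th),np.cos(th)]);u=np.array([v[1],-v[0]])
a=u@np.array([b,0])+.085; bb=(v@R.T).mean()+.180
c=a*u+bb*v; print(th,c); 
c=(2*c+np.array([.540,-.068]))/3   # blend with networks
np.save('ledge.npy',np.r_[c,th]); print(ledge())
print('plate in ledge',w2l([.5494,-.1113]), 'ang',-.0485-th)
move(-.065,w2l([.5494,-.1113])[1],.14,0)
E
```

```text
near edge: x=-0.0250*y+0.4524 resid 0.017993442622950773
right end mid [ 0.535      -0.25295652] 0.0012328214677180729
0.025035057382649207 [ 0.53920882 -0.07279471]
[ 0.53947255 -0.07119647  0.02503506]
plate in ledge [ 0.00892045 -0.04033947] ang -0.0735350573826492
shift mm [ 406.3 -278.3   65.5] turn 18.95
```

Run:
```python
from h import *
from scipy.stats import theilslopes
s=cams.snapshot('scene'); g=rect(s,.080).min(2).astype(float)
cols=np.arange(150,480,4); x=[X1-(150+np.where(g[150:245,c]>120)[0].max())/S for c in cols]; y=Y1-cols/S
k,b,lo,hi=theilslopes(x,y); print(k,b,lo,hi); th=np.arctan(-k)
s=cams.snapshot('side'); g=rect(s,.080).min(2).astype(float)
x=[X1-(100+np.where(g[100:250,c]>150)[0].max())/S for c in cols]; k2,b2,_,_=theilslopes(x,y); print(k2,b2)
th=np.arctan(-(k+k2)/2); v=np.array([-np.sin(th),np.cos(th)]);u=np.array([v[1],-v[0]])
a=u@np.array([(b+b2)/2,0])+.085; bb=v@np.array([.54,-.070]); c=a*u+bb*v
np.save('ledge.npy',np.r_[c,th]); print(ledge(),'plate',w2l([.5494,-.1113]),-.0485-th)
move(-.065,w2l([.5494,-.1113])[1],.14,0)
```

```text
-0.031250000000000035 0.4516875000000001 -0.03333333333333337 -0.029411764705882377
-0.03409090909090911 0.4524772727272728
[ 0.53941529 -0.0700191   0.03265884] plate [ 0.00863144 -0.04158492] -0.08115883828689843
shift mm [ 406.4 -277.7   65.5] turn 18.51
```

Request:
step_arm --pt "1 50 -35 0 2" --pt "1 100 -70 0 5" --pt "1 150 -102 0 7" --pt "1 200 -137 0 9" --pt "1 250 -171 0 11" --pt "1 300 -205 0 13" --pt "1 350 -239 5 15" --pt "1 380 -260 20 17" --pt "1 406 -278 40 18.5" --pt "1 406 -278 65 18.5" --pt "1 406 -278 65 18.5" --pt "1 406 -278 65 18.5" --pt "1 406 -278 65 18.5"

```text
time: 2.88
tool_pos: [0.476, -0.1143, 0.142]
ee_rot: [3.14, -0.003, 0.032]
wrist_force: [0.1, -0.2, -0.3]
width: 0.0942
```

Run:
```python
from h import *
state(); move(-.065,-.042,.0845,0)
s=cams.snapshot('wrist'); cv2.imwrite('pics/w1.png',s['pixels'][:,:,::-1])
s=cams.snapshot('side'); cv2.imwrite('pics/s1.png',s['pixels'][100:330,180:480,::-1].repeat(2,0).repeat(2,1))
```

```text
t 2.88 ledge xy [-64.9 -42.2] z 142.0 yawrel -0.0007 F [ 0.1 -0.2 -0.3] w 0.0942
shift mm [-0.3 -0.2 57.5] turn -0.04
```

View pics/w1.png

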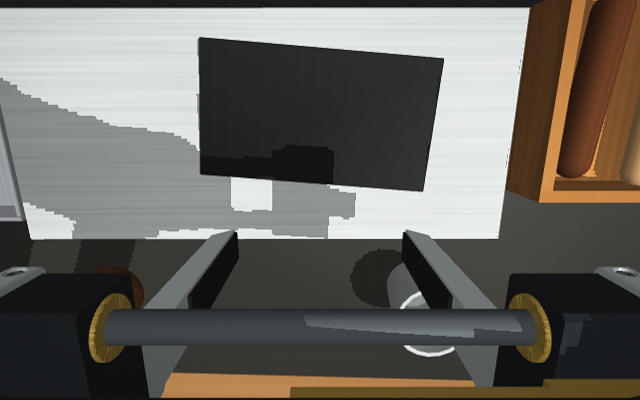

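The wrist picture shows the plate ahead of both fingertips (237,232 and 405,232), with its near edge running from (200,174) to (425,190). The strip of bare ledge in front of it is free. I'll go down there and push towards the fence.

Request:
step_arm --pt "1 0 0 25 0" --pt "1 0 0 45 0" --pt "1 0 0 53 0" --pt "1 0 0 57 0" --pt "1 0 0 57 0" --pt "1 5 0 57 0" --pt "1 10 0 57 0" --pt "1 14 0 57 0" --pt "1 18 0 57 0" --pt "1 22 0 57 0" --pt "1 26 0 57 0" --pt "1 30 0 57 0" --pt "1 33 0 57 0" --pt "1 33 0 57 0"

```text
time: 4.72
tool_pos: [0.5088, -0.1123, 0.0834]
ee_rot: [-3.141, -0.001, 0.033]
wrist_force: [-0.5, -0.4, 0.1]
width: 0.0934
```

Run:
```python
from h import *
state()
s=cams.snapshot('scene'); cv2.imwrite('pics/s2.png',cv2.resize(s['pixels'][110:300,130:450,::-1],None,fx=2.5,fy=2.5))
```

```text
t 4.72 ledge xy [-32.  -41.2] z 83.4 yawrel 0.0005 F [-0.5 -0.4  0.1] w 0.0934
```

View pics/s2.png

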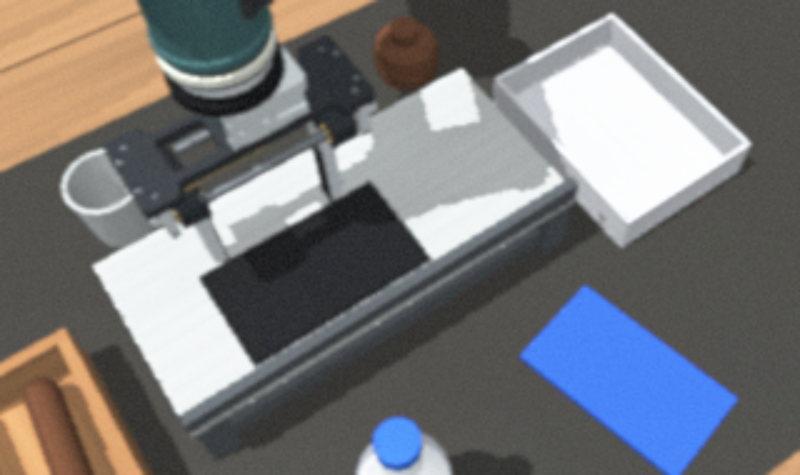

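The plate (crop 315,270) is now parallel to the fence and close to it, with both fingers touching its near side. I'll creep on until the force rises.

Request:
step_arm --pt "1 2 0 0 0" --pt "1 4 0 0 0" --pt "1 5 0 0 0" --pt "1 6 0 0 0" --pt "1 6 0 0 0" --pt "1 6 0 0 0"

```text
time: 5.52
tool_pos: [0.5145, -0.1123, 0.0834]
ee_rot: [3.141, -0.0, 0.033]
wrist_force: [-0.7, 0.3, 0.4]
width: 0.0937
```

Request:
step_arm --pt "1 1 0 0 0" --pt "1 2 0 0 0" --pt "1 2.5 0 0 0" --pt "1 3 0 0 0" --pt "1 3 0 0 0" --pt "1 3 0 0 0"

```text
time: 6.28
tool_pos: [0.5167, -0.1122, 0.0834]
ee_rot: [3.142, 0.001, 0.033]
wrist_force: [-4.9, 0.4, 2.2]
width: 0.0942
```

The force rose to 4.9 N, so the plate is on the fence. I'll back off, lift and re-measure.

Request:
step_arm --pt "1 -6 0 0 0" --pt "1 -12 0 0 0" --pt "1 -15 0 -20 0" --pt "1 -15 0 -50 0" --pt "1 -25 40 -65 0" --pt "1 -25 80 -65 0" --pt "1 -10 120 -65 -10" --pt "1 10 130 -65 -20" --pt "1 20 130 -65 -30" --pt "1 30 130 -65 -40" --pt "1 40 130 -65 -50" --pt "1 45 130 -65 -60" --pt "1 45 130 -65 -70" --pt "1 45 130 -65 -80" --pt "1 45 130 -65 -90" --pt "-0.15 45 130 -65 -90" --pt "-0.15 45 130 -65 -90" --pt "-0.15 45 130 -65 -90"

```text
time: 8.52
tool_pos: [0.5666, -0.2407, 0.1486]
ee_rot: [3.141, 0.0, 1.602]
wrist_force: [0.8, -0.4, -0.7]
width: 0.0677
```

```bash
cat >> h.py <<'E'
def plate(n):
    s=cams.snapshot(n); m=((rect(s,.088).max(2)<75)*255).astype(np.uint8)
    M=np.zeros_like(m); q=np.array([l2w(a,b) for a,b in [(-.08,-.175),(.074,-.175),(.074,.175),(-.08,.175)]])
    cv2.fillPoly(M,[np.c_[(Y1-q[:,1])*S,(X1-q[:,0])*S].astype(np.int32)],255)
    m=cv2.morphologyEx(m&M,cv2.MORPH_OPEN,np.ones((15,15))); c,sz,a=box(m)
    print(n,'plate ledge mm',np.round(w2l(c/1000)*1000,1),sz,'rel ang',round(a-ledge()[2],4)); return s
E
python3 - <<'E'
from h import *
state()
for n in ['scene','side']:
    s=plate(n); print([(round(d['p'],2),np.round(w2l(d['position'])*1000,1).tolist(),round(d['position'][2],3)) for d in models.pinpoint(s,'plate')[:1]])
    cv2.imwrite(f'pics/{n}3.png',s['pixels'][:,:,::-1])
E
```

```text
t 8.53 ledge xy [  21.6 -171.4] z 148.6 yawrel 1.5697 F [ 0.8 -0.4 -0.7] w 0.0677
scene plate ledge mm [ 31.3 -38.5] [ 85.3 155.8] rel ang 0.0014
[(0.83, [219.6, 133.3], -0.001)]
side plate ledge mm [ 1.3 -9. ] [46. 28.] rel ang -0.0327
[(0.56, [28.4, -35.6], 0.077)]
```

View pics/side3.png

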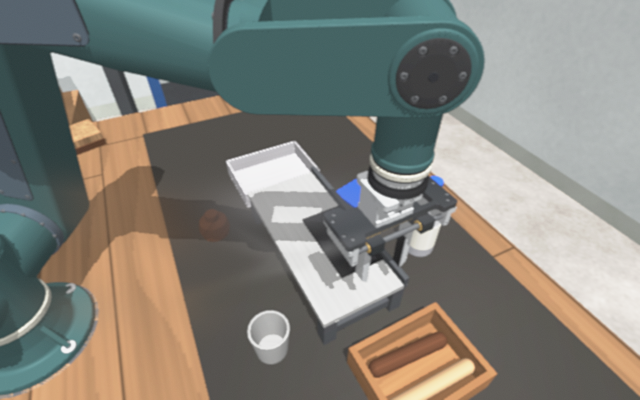

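The side view shows the gripper over the right end of the ledge and the plate behind it. The scene measurement puts the plate flush with the fence: ledge (31, -38) mm, 0.001 rad. Now I'll go down behind its right end with both fingers across the end face and push left.

Request:
step_arm --pt "-0.15 0 5 25 0" --pt "-0.15 5 5 45 0" --pt "-0.15 10 5 58 0" --pt "-0.15 15 5 65 0" --pt "-0.15 20 5 65 0" --pt "-0.15 30 5 65 0" --pt "-0.15 38 5 65 0" --pt "-0.15 44 5 65 0" --pt "-0.15 50 5 65 0" --pt "-0.15 56 5 65 0" --pt "-0.15 63 5 65 0" --pt "-0.15 70 5 65 0" --pt "-0.15 77 5 65 0" --pt "-0.15 84 5 65 0" --pt "-0.15 91 5 65 0" --pt "-0.15 97 5 65 0" --pt "-0.15 102 5 65 0" --pt "-0.15 105 5 65 0" --pt "-0.15 105 5 65 0"

```text
time: 11.1
tool_pos: [0.568, -0.1349, 0.0832]
ee_rot: [-3.141, -0.001, 1.604]
wrist_force: [-0.0, -1.5, 1.2]
width: 0.0401
```

Run:
```python
from h import *
state(); plate('scene'); s=plate('side'); cv2.imwrite('pics/wr4.png',cams.snapshot('wrist')['pixels'][:,:,::-1])
```

```text
t 11.1 ledge xy [ 26.4 -65.7] z 83.2 yawrel 1.5714 F [-0.  -1.5  1.2] w 0.0401
scene plate ledge mm [31.1 41.1] [ 86.1 118.5] rel ang -0.0018
side plate ledge mm [ 57.7 -27.9] [32. 34.] rel ang -0.0327
```

View pics/wr4.png

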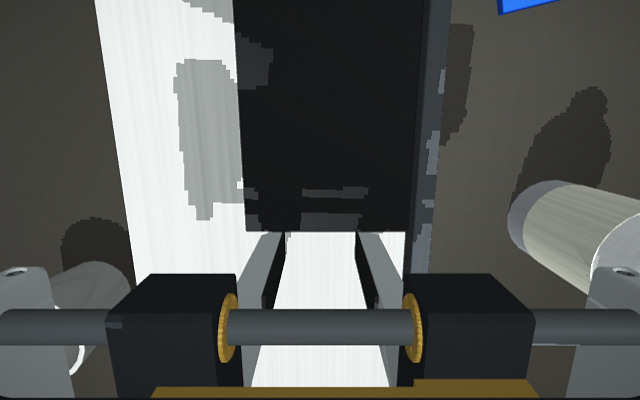

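The wrist view shows both tips on the end face (row 231, columns 247–405) and the plate tight along the fence. I'll push on by 125 mm, leaving the last few mm for after a measurement.

Request:
step_arm --pt "-0.15 4 0 0 0" --pt "-0.15 11 0 0 0" --pt "-0.15 18 0 0 0" --pt "-0.15 25 0 0 0" --pt "-0.15 33 0 0 0" --pt "-0.15 41 0 0 0" --pt "-0.15 49 0 0 0" --pt "-0.15 57 0 0 0" --pt "-0.15 65 0 0 0" --pt "-0.15 73 0 0 0" --pt "-0.15 81 0 0 0" --pt "-0.15 89 0 0 0" --pt "-0.15 97 0 0 0" --pt "-0.15 105 0 0 0" --pt "-0.15 112 0 0 0" --pt "-0.15 118 0 0 0" --pt "-0.15 122 0 0 0" --pt "-0.15 125 0 0 0" --pt "-0.15 125 0 0 0" --pt "-0.15 125 0 0 0"

```text
time: 13.75
tool_pos: [0.5641, -0.0104, 0.0836]
ee_rot: [3.141, -0.0, 1.604]
wrist_force: [0.2, -0.6, -0.3]
width: 0.0405
```

Run:
```python
from h import *
state(); s=cams.snapshot('scene'); print([(round(d['p'],2),np.round(w2l(d['position'])*1000,1).tolist(),round(d['position'][2],3)) for d in models.pinpoint(s,'plate')[:3]])
for l in ('end_left',): print([np.round(w2l(d['position'])*1000,1) for d in models.pinpoint(s,l)])
cv2.imwrite('pics/s5.png',cv2.resize(s['pixels'][90:290,180:460,::-1],None,fx=2.8,fy=2.8))
```

```text
t 13.75 ledge xy [26.6 58.8] z 83.6 yawrel 1.571 F [ 0.2 -0.6 -0.3] w 0.0405
[(0.82, [30.9, 146.2], 0.084), (0.68, [219.3, 135.5], 0.0)]
[array([  1.8, 177.7])]
```

View pics/s5.png

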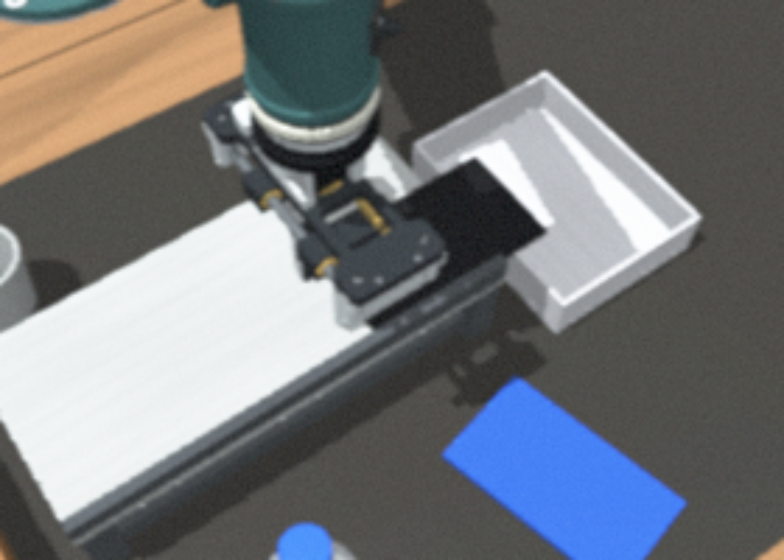

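The plate overhangs the tray end and lies along the fence, with its centre at about 147 mm by tool contact and 146 mm by the network. I'll push another 6 mm towards 153, then retreat and check.

Request:
step_arm --pt "-0.15 2 0 0 0" --pt "-0.15 4 0 0 0" --pt "-0.15 6 0 0 0" --pt "-0.15 6 0 0 0" --pt "-0.15 0 0 0 0" --pt "-0.15 -8 0 0 0" --pt "-0.15 -20 0 -10 0" --pt "-0.15 -50 0 -40 0" --pt "-0.15 -100 0 -70 0" --pt "-0.15 -150 0 -90 0" --pt "-0.15 -200 0 -100 0" --pt "-0.15 -230 0 -100 0" --pt "-0.15 -230 0 -100 0" --pt "-0.15 -230 0 -100 0"

```text
time: 15.65
tool_pos: [0.5714, -0.2402, 0.1837]
ee_rot: [3.141, -0.001, 1.603]
wrist_force: [0.8, -0.0, -0.2]
width: 0.0401
```

Run:
```python
from h import *
state()
for n in ['scene','side']:
    s=cams.snapshot(n)
    for l in ['plate','end_left','end_right','bottle','cup','block']: print(n,l,[(round(d['p'],2),np.round(d['position'],3).tolist(),np.round(w2l(d['position'])*1000,1).tolist()) for d in models.pinpoint(s,l)[:2]])
    i=rect(s,.088); cv2.imwrite(f'pics/r6{n}.png',i[:,:,::-1])
a=[cv2.imread(f'pics/r6{n}.png') for n in ('scene','side')]
cv2.imwrite('pics/r6.png',np.vstack(a))
```

```text
t 15.65 ledge xy [  26.4 -171.2] z 183.7 yawrel 1.5708 F [ 0.8 -0.  -0.2] w 0.0401
scene plate [(0.68, [0.753, 0.073, -0.005], [217.7, 135.7]), (0.62, [0.564, 0.081, 0.083], [29.8, 150.2])]
scene end_left [(0.97, [0.539, 0.11, 0.079], [5.2, 180.3])]
scene end_right [(0.77, [0.545, -0.251, 0.076], [-0.2, -181.4])]
scene bottle [(0.89, [0.753, -0.14, 0.0], [211.4, -77.3]), (0.47, [0.38, -0.212, 0.002], [-164.5, -137.1])]
scene cup [(0.75, [0.381, -0.212, -0.001], [-163.1, -136.7])]
scene block [(0.96, [0.357, 0.101, 0.001], [-176.3, 176.7])]
side plate [(0.86, [0.565, 0.085, 0.074], [30.8, 153.8]), (0.68, [0.754, 0.072, 0.001], [218.9, 135.1])]
side end_left [(0.64, [0.532, 0.109, 0.081], [-1.2, 179.4])]
side end_right [(0.66, [0.547, -0.251, 0.084], [1.4, -181.3])]
side bottle [(0.68, [0.753, -0.135, -0.0], [211.3, -72.0])]
side cup [(0.95, [0.379, -0.216, 0.0], [-165.0, -140.9]), (0.33, [0.567, 0.085, 0.073], [32.5, 153.9])]
side block [(0.82, [0.358, 0.101, 0.002], [-176.2, 176.8])]
```

View pics/r6.png

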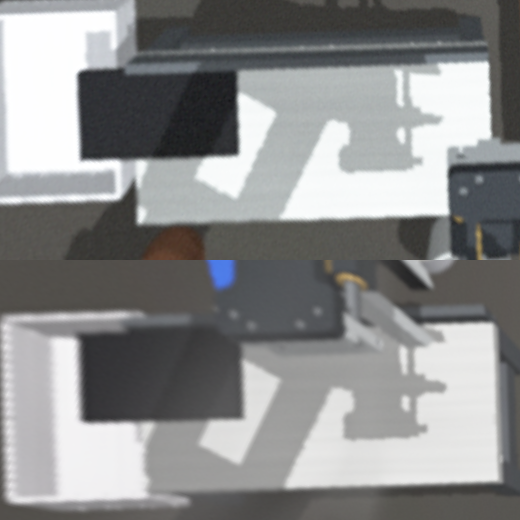

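The final rectified picture shows the plate at columns 79–240, with the ledge end at about column 136. That is roughly 55 mm of overhang, with the plate flat and parallel along the fence. All checks are within limits, so I'm handing in.

```bash
python3 -c "
from bench import robot
print(robot.close_job())"
```

```text
the job is handed in; nothing more can be done
None
```

The job is handed in, and my last checks put the plate inside every limit I could measure; the close call itself gave no verdict. I pushed the dark graphite plate (not the blue look-alike on the bench) flush to the fence with the open fingers. Then I pushed it along the fence by its right end face towards the tray at the left end. It took about 16 s of the 54 s allowed.

| Check | Measured | Limit |
|---|---|---|
| Plate y in ledge frame | 150–154 mm | 138–168 mm |
| Overhang at the tray end | 50–54 mm by the networks, about 55 mm from the picture | 38–68 mm |
| Plate x in ledge frame | about 30 mm (touching the fence) | above 22 mm |
| Angle to the fence | about 0 rad, read from the final picture | below 0.08 rad |
| Bottle, cup and block | within about 6 mm of where they stood, close to network noise | 20 mm |
| Largest force read | about 5 N, when seating against the fence | 40 N on the gripper's body, 120 N at the wrist |

- **Height:** the networks put the plate's underside at 83 mm in one camera and 74 mm in the other, where 80 mm is expected. The 74 mm reading is below the 76 mm limit. I took this as network noise, because the plate looked flat in both views.
- **Side-camera outline:** my outline measurement from the side camera failed while the gripper was in view. The outline positions along the way come from the scene camera only.

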